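Put the gift ribbon roll away in the bamboo box

TASK

The wrapping is done, so put the pink ribbon roll away: press the red button on the tip of the leaning spindle fully down so that its catches draw in, slide the roll off along the spindle, and lay it flat in the bamboo box without dropping it. Slide the box lid open to let it in and leave the lid fully shut afterwards. Do not knock the lamp that hangs over the spindle, and leave the hedgehog, the pencil cup and the glass ashtray where they are.

Things in the scene. Friction and masses are not known exactly. Their poses are not given: they have to be found in the camera images.
- stand: Ribbon stand, fixed: a grey metal base plate 130 (x) by 90 (y) by 12 mm. Origin: centre of its underside. From it a steel spindle leans 30 degrees from vertical towards the stand's -x, roughly towards the robot. Under the seat flange the spindle is a 20 mm stem 65 mm long, so fingers may reach down past the flange.
- spindle_seat (a point): Centre of the top of the seat flange (44 mm diameter, 5 mm thick) the roll sits on; z points up along the spindle, y is level. Above it the spindle is 26 mm thick and 44 mm long, then comes the red button. Two brass catches, 38 to 42 mm above the flange, stick out 6 mm beyond the spindle along +x and -x and hold the roll on until the button is down.
- plunger (a joint): Travel of the red button into the spindle, 0 (up) to 0.008 m (at its stop). It takes about 6 N, draws the catches in as it goes, and stays down where it is left.
- plunger_top (a point): Centre of the top of the round red button on the spindle's tip, 20 mm diameter, 12 mm tall, 56 mm above the flange along the spindle when up. Its z axis points out along the spindle; the button moves along -z.
- roll: Pink wound ribbon roll, a rigid ring of 60 mm outside diameter, 31 mm bore, 36 mm wide (tall), about 90 g, on the spindle at the start. Origin: centre of its underside; z along its bore (away from the flange at the start).
- lamp: Chrome LED desk lamp, fixed, behind the spindle. Origin: centre of the underside of its 90 mm round base; axes as the stand's. A 14 mm post, 247 mm tall, bears an arm with a light bar 30 (x) by 170 (y) by 12 mm, centred at x -0.107, y -0.055, z 0.203 m. The bar hangs over the far side of the roll and blocks a straight-down approach; coming along the spindle is free.
- box: Bamboo box, fixed, outside 144 mm (x) by 136 mm (y), walls 6 mm thick and 50 mm high, with two lid rails 6 mm wide along its long sides up to 60 mm. Origin: centre of its underside. The lid slides along its +x.
- box_floor (a point): Centre of the box's inner floor, 6 mm above the table; axes as the box's. The inside is 132 mm (x) by 124 mm (y) and 44 mm deep to the lid.
- lid (a joint): How far the bamboo lid is slid open along the box's +x: 0 is fully shut, 0.125 m fully open (it then covers only the last 19 mm of the box at +x). It stays where it is left; about 1 N moves it.
- lid_grip (a point): Centre of the top face of the bar grip on the lid; moves with the lid. The bar is 12 mm thick along the box's x, 60 mm long along its y, and stands 25 mm above the lid's upper face, which is 56 mm above the table. When shut it lies at x -0.03 m of the box.
- hedgehog: Ceramic hedgehog figurine, 75 x 55 x 60 mm, loose, a bystander. Origin: underside, near its middle.
- pencil_cup: Red plastic pencil cup with three pencils, 72 mm diameter, 100 mm tall (pencils to 155 mm), loose, a bystander. Origin: centre of its underside.
- ashtray: Square glass ashtray with keys in it, 100 x 100 x 30 mm, loose, a bystander. Origin: centre of its underside.
There are look-alikes about, which are no part of the job. Of the things like the roll, leave any that is blue; of the rest the smaller one is meant.

How it is judged:
On the way, in this order (a step that is already met when the one before it is completed fails the run):
1. the red button is pressed down to its stop (value of joint plunger above 0.007 m), for 0.1 s.
2. the roll has been slid off the spindle, clear of its tip (z of roll in the frame of spindle_seat above 0.055 m), for 0.1 s.
3. the roll lies flat on the floor of the box (horizontal distance between roll and box_floor below 0.055 m and z of roll in the frame of box_floor between -0.005 and 0.008 m and angle between roll's own z axis and vertical below 0.15 rad), for 0.2 s.
At the end, for the whole second after the job is handed in: The roll lies flat (within 0.15 rad) and at rest on the floor of the bamboo box, its underside within 8 mm of the floor and inside the walls; the lid is shut to within 5 mm; hedgehog, pencil cup and ashtray are within 20 mm of where they were and not tipped (all of step 3 and value of joint lid below 0.005 m and linear speed of roll below 0.02 m/s and not ((distance of hedgehog from where it was at the start of the episode above 0.02 m or angle between hedgehog's own z axis and vertical above 0.35 rad) or (distance of pencil_cup from where it was at the start of the episode above 0.02 m or angle between pencil_cup's own z axis and vertical above 0.35 rad) or (distance of ashtray from where it was at the start of the episode above 0.02 m or angle between ashtray's own z axis and vertical above 0.35 rad))); the robot touches nothing.
It fails at once if a bystander (hedgehog) is moved more than 20 mm or tipped (distance of hedgehog from where it was at the start of the episode above 0.02 m or angle between hedgehog's own z axis and vertical above 0.35 rad).
It fails at once if a bystander (pencil_cup) is moved more than 20 mm or tipped (distance of pencil_cup from where it was at the start of the episode above 0.02 m or angle between pencil_cup's own z axis and vertical above 0.35 rad).
It fails at once if a bystander (ashtray) is moved more than 20 mm or tipped (distance of ashtray from where it was at the start of the episode above 0.02 m or angle between ashtray's own z axis and vertical above 0.35 rad).
It fails at once if the lamp is knocked with more than 10 N (contact force between any of the arm, the fingers, roll and lamp above 10 N).
It fails at once if the roll is dropped: let go away from the spindle with its underside more than 35 mm above the sideboard (horizontal distance between roll and spindle_seat above 0.1 m and height (world z) of roll above 0.035 m and contact force between the fingers and roll below 0.05 N).
It also fails if it takes over 67 s, if anything falls off the work surface, if the arm or the gripper's body presses on something with over 40 N, if the wrist force passes 120 N, or if a joint passes its speed limit or range.

ROBOT

A 7-joint arm with a two-finger parallel gripper is mounted at the origin on the work surface. World frame = base frame: x ahead of the robot, y to its left, z up, the work surface at z = 0. Lengths are in m, angles in rad, forces in N, time in s.
With the tool pointing down it reaches from about 0.425 to 0.95 m from the base axis. Payload 4.7 kg.
Tool frame: the origin (TCP) lies on the centre line of the jaws, within the pads' length; the fingertips stand 25 mm ahead of it and the grasp point (between the pads) lies 6 mm ahead of it; z points along the fingers, y is the line along which they close (so a half turn about z gives the same grasp; the last joint's range is limited). The gripper opens to 85 mm and grips with 20 to 120 N. Pads are 22 mm wide; open, the fingers measure 114 mm over their backs; the gripper's body (76 mm by 85 mm) begins 54 mm behind the grasp point. The pads swing forward as they close: fully open they stand 13 mm farther back than shut.
Start: joints at [1.141, 0.469, -0.049, 1.532, 0.024, 1.141, -0.082], TCP at [0.263, -0.622, 0.256] pointing down, gripper open.
Joint ranges: [-2.59, 2.59], [-0.33, 1.99], [-1.39, 1.29], [0.1, 2.45], [-1.04, 4.18], [0.21, 1.99], [-2.66, 2.66]. Speed limits (rad/s): [2.57, 2.57, 3.14, 3.14, 3.14, 3.14, 3.14].

INTERFACE

Orientations are given as a unit quaternion [w, x, y, z].
In Python, from cell import arm gives the robot as it stands. Calls block until the motion is done:
- arm.goto(position, orientation): joint-space move of the TCP to a pose.
- arm.move_l(position, speed=0.15, attitude=None): straight line of the TCP; attitude=None keeps the orientation; speed is the mean speed in m/s.
- arm.move_j(angles): joint-space move.
- arm.grip(opening, newtons=None): finger opening in m; newtons is the grip in N (None keeps the last); returns when the fingers have stopped.
- arm.pause(seconds).
- arm.solve_ik(position, orientation): joint angles nearest the present ones, or None.
- arm.snapshot(name): name is "scene" or "top" or "wrist"; returns the picture (384x512x3 uint8, blue, green, red); there is no depth.
- arm.calibration(name): a dict with "camera_matrix" (3x3 intrinsics, pixels), "dist_coeffs" ([k1, k2, p1, p2, k3] as OpenCV has them; the pictures are not rectified), "pose" (4x4, takes a point from camera to world coordinates); the wrist camera has in their place "mount" (4x4, takes a point from camera to tool coordinates, whose origin is the TCP and whose axes are the flange's). Camera axes: x right, y up, looking along -z (the intrinsics and any distortion apply to the point x, -y, -z); pixel columns grow to the right and rows downward; lengths in m; the calibration is good to about 2 mm. A picture is of the moment at which its call begins: read the wrist's pose just before it. calibration takes no time and is no camera call.
A pose or a line that the arm cannot do raises arm.Unreachable and nothing moves.
- arm.close_job(): hands the job in; it is judged then, once.
Readings, each from a call of its own:
- arm.current_time_s(): time.
- arm.current_joints(): joint angles.
- arm.current_joint_velocities(): joint speeds.
- arm.current_joint_torque(): joint torques, N m.
- arm.current_position(): TCP position.
- arm.current_orientation(): TCP orientation.
- arm.current_contact_force(): force on the tool from outside, world axes, zero at the start.
- arm.current_wrist_torque(): the same for the moment, N m.
- arm.current_finger_gap(): finger opening in m.
- arm.current_finger_force(): force on a finger pad.
Only numpy, scipy, OpenCV 4.12 (cv2) and the standard library are available. Lean on these libraries where they do the work, as an engineer would, in place of code of your own. Each camera call takes 0.05 s, during which the arm holds its last target. There are 200 camera calls.

## Working session

There is one attempt and no reset: what is moved stays moved. The work goes in short steps, each a Python script; the robot and the scene stay as the last script left them, time stands still between calls to the robot, and variables do not carry over. Pictures are saved under pics/ and viewed, at most 14 in all, crops included, and the job is handed in when it is done.

```bash
ls; mkdir -p pics
python3 - <<'E'
from cell import arm
import cv2,numpy as np
np.set_printoptions(precision=4,suppress=True)
for n in("scene","top"):
    cv2.imwrite(f"pics/{n}0.png",arm.snapshot(n)); c=arm.calibration(n); print(n,c)
print(arm.calibration("wrist"),arm.current_orientation(),arm.current_time_s())
E
```

```text
pics
scene {'camera_matrix': array([[498.3744,   0.    , 258.4427],
       [  0.    , 498.3744, 192.2176],
       [  0.    ,   0.    ,   1.    ]]), 'dist_coeffs': array([0.0658, 0.    , 0.    , 0.    , 0.    ]), 'pose': array([[-0.059 , -0.6586,  0.7501,  1.521 ],
       [ 0.9981, -0.0267,  0.0551,  0.0699],
       [-0.0163,  0.752 ,  0.659 ,  1.0201],
       [ 0.    ,  0.    ,  0.    ,  1.    ]])}
top {'camera_matrix': array([[390.9942,   0.    , 248.963 ],
       [  0.    , 390.9942, 191.6288],
       [  0.    ,   0.    ,   1.    ]]), 'dist_coeffs': array([-0.0972,  0.    ,  0.    ,  0.    ,  0.    ]), 'pose': array([[ 0.0252,  0.9957, -0.0886,  0.4148],
       [-0.9995,  0.0236, -0.0194, -0.0165],
       [-0.0173,  0.0891,  0.9959,  1.1592],
       [ 0.    ,  0.    ,  0.    ,  1.    ]])}
{'camera_matrix': array([[314.0881,   0.    , 257.3039],
       [  0.    , 314.0881, 188.9656],
       [  0.    ,   0.    ,   1.    ]]), 'dist_coeffs': array([0.0028, 0.    , 0.    , 0.    , 0.    ]), 'mount': array([[ 0.0003,  0.9552,  0.2958,  0.0767],
       [ 1.    , -0.0006,  0.0008,  0.0001],
       [ 0.001 ,  0.2958, -0.9552, -0.1172],
       [ 0.    ,  0.    ,  0.    ,  1.    ]])} [-0.0009  0.98    0.1991 -0.0002] 0.1
```

View pics/scene0.png

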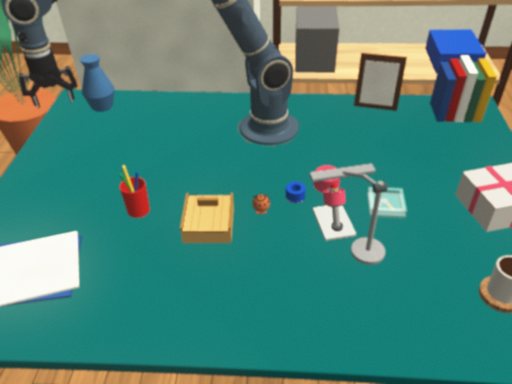

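View pics/top0.png

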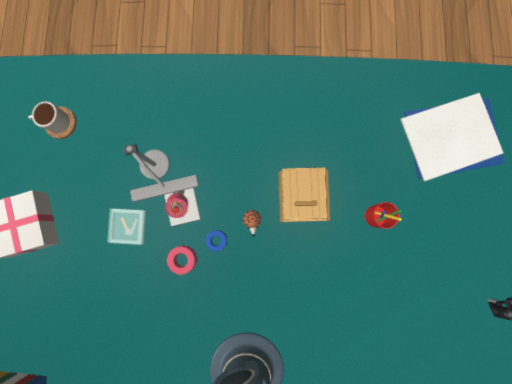

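```bash
cat > h.py <<'E'
import cv2,numpy as np
from scipy.spatial.transform import Rotation as R
from cell import arm
np.set_printoptions(precision=4,suppress=True)
def q2m(q): return R.from_quat(np.roll(q,-1)).as_matrix()
def m2q(m): return np.roll(R.from_matrix(m).as_quat(),1)
def tcp():
    T=np.eye(4);T[:3,:3]=q2m(arm.current_orientation());T[:3,3]=arm.current_position();return T
def ray(n,uv,T=None):
    c=arm.calibration(n);P=c["pose"] if T is None else T@c["mount"]
    p=cv2.undistortPoints(np.array([[uv]],float),c["camera_matrix"],c["dist_coeffs"])[0,0]
    d=P[:3,:3]@[p[0],-p[1],-1];return P[:3,3],d/np.linalg.norm(d)
def onz(n,uv,z,T=None):
    o,d=ray(n,uv,T);return o+d*(z-o[2])/d[2]
def cross(rs):
    A=sum(np.eye(3)-np.outer(d,d) for o,d in rs);b=sum((np.eye(3)-np.outer(d,d))@o for o,d in rs)
    p=np.linalg.solve(A,b);return p,[np.linalg.norm(np.cross(p-o,d)) for o,d in rs]
def proj(n,p,T=None):
    c=arm.calibration(n);P=np.linalg.inv(c["pose"] if T is None else T@c["mount"])
    x=P[:3,:3]@p+P[:3,3];x=x*[1,-1,-1]
    return cv2.projectPoints(x[None],np.zeros(3),np.zeros(3),c["camera_matrix"],c["dist_coeffs"])[0].ravel()
E
python3 - <<'E'
from h import *
t=cv2.imread("pics/top0.png");s=cv2.imread("pics/scene0.png")
a=cv2.resize(t[155:245,125:225],None,fx=4,fy=4,interpolation=cv2.INTER_CUBIC)
b=cv2.resize(s[155:245,300:400],None,fx=4,fy=4,interpolation=cv2.INTER_CUBIC)
cv2.imwrite("pics/crop.png",np.hstack([a,b]))
# box: wood colour contour in top
hsv=cv2.cvtColor(t,cv2.COLOR_BGR2HSV)
m=cv2.inRange(hsv,(10,60,90),(30,255,255));m[:150]=0;m[:,:265]=0;m[:,345:]=0
c=max(cv2.findContours(m,0,2)[0],key=cv2.contourArea);r=cv2.minAreaRect(c);print(r)
B=cv2.boxPoints(r)
for z in(.06,):print([onz("top",p,z)[:2] for p in B], onz("top",r[0],z))
g=cv2.inRange(hsv,(0,60,0),(30,255,150));g[:196]=0;g[212:]=0;g[:,285:]=g[:,285:];g[:,:290]=0;g[:,322:]=0
print("grip top",[ (cv2.minAreaRect(k),cv2.contourArea(k)) for k in cv2.findContours(g,0,2)[0] if cv2.contourArea(k)>10])
print("cup",onz("top",(380,216),.1),"hedge",onz("top",(252,219),.03),"ash",onz("top",(126,227),.02),"lampbase",onz("top",(155,163),.01))
E
```

```text
((303.7004699707031, 194.11512756347656), (53.15741729736328, 49.431854248046875), 88.26429748535156)
[array([ 0.581 , -0.0763]), array([ 0.5887, -0.2167]), array([ 0.4382, -0.2223]), array([ 0.4308, -0.0836])] [ 0.5092 -0.1495  0.06  ]
grip top []
cup [ 0.451 -0.354  0.1  ] hedge [ 0.4363 -0.0052  0.03  ] ash [0.4029 0.3657 0.02  ] lampbase [0.5967 0.2902 0.01  ]
```

View pics/crop.png

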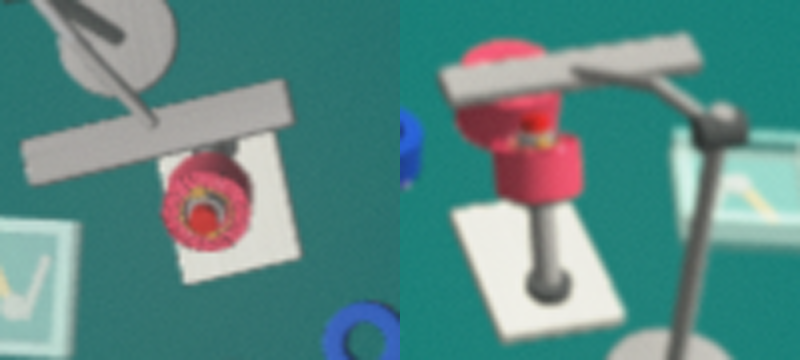

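Run:
```python
from h import *
p,e=cross([ray("top",(175.8,209.9)),ray("scene",(334.3,184))]);print("button",p,e)
for n,uv in[("top",(200,219)),("top",(171.3,226)),("scene",(312.5,207.5)),("scene",(356.2,234.5)),("scene",(325.8,240)),("scene",(337,227.5))]:
    print(n,uv,onz(n,uv,.012))
for n,uv in [("top",(130.5,190)),("top",(133.5,201)),("top",(198.3,185.5)),("top",(196,175.5))]: print("bar",onz(n,uv,.209))
# grip
t=cv2.imread("pics/top0.png")
print(t[198:210:1,300].tolist())
for uv in[(295,203.5),(317,203)]:print("grip",onz("top",uv,.081))
s=cv2.imread("pics/scene0.png")
cv2.imwrite("pics/crop2.png",np.hstack([cv2.resize(t[160:230,270:340],None,fx=5,fy=5,interpolation=2),cv2.resize(s[185:255,172:242],None,fx=5,fy=5,interpolation=2)]))
```

```text
button [0.4535 0.2009 0.1196] [np.float64(0.002374464228326607), np.float64(0.0023744642283266043)]
top (200, 219) [0.4327 0.1478 0.012 ]
top (171.3, 226) [0.4098 0.2322 0.012 ]
scene (312.5, 207.5) [0.4355 0.1493 0.012 ]
scene (356.2, 234.5) [0.5405 0.2676 0.012 ]
scene (325.8, 240) [0.5653 0.1828 0.012 ]
scene (337, 227.5) [0.5155 0.2163 0.012 ]
bar [0.4965 0.2955 0.209 ]
bar [0.4694 0.2865 0.209 ]
bar [0.5115 0.1267 0.209 ]
bar [0.5361 0.1334 0.209 ]
[[115, 176, 219], [117, 178, 220], [113, 173, 216], [87, 139, 180], [80, 131, 173], [80, 132, 175], [81, 133, 175], [67, 108, 138], [109, 165, 207], [115, 176, 218], [115, 176, 219], [116, 177, 220]]
grip [ 0.4809 -0.1233  0.081 ]
grip [ 0.4837 -0.1841  0.081 ]
```

View pics/crop2.png

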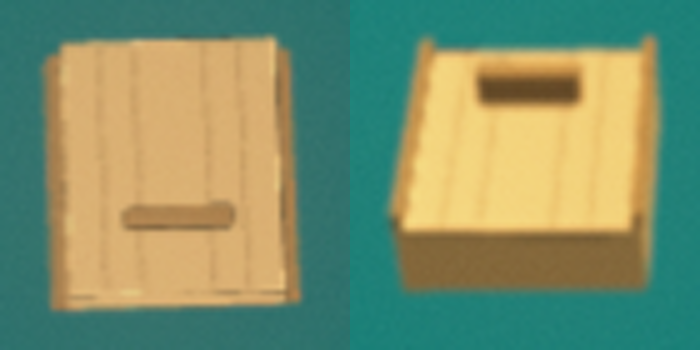

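```bash
cat >> h.py <<'E'
def frame(z,y):
    z=np.array(z,float);z/=np.linalg.norm(z);y=np.array(y,float);y-=z*(y@z);y/=np.linalg.norm(y)
    return np.c_[np.cross(y,z),y,z]
by=.05;bx=np.array([np.cos(by),np.sin(by),0]);byv=np.array([-np.sin(by),np.cos(by),0])
G=np.array([.482,-.1535,.081])       # lid grip top
sy=.26;zs=np.array([-.5*np.cos(sy),-.5*np.sin(sy),3**.5/2]);ys=np.array([-np.sin(sy),np.cos(sy),0])
BT=np.array([.4535,.2009,.1205])     # button top
seat=BT-.056*zs
dn=[0,0,-1]
E
python3 - <<'E'
from h import *
def t(n,p,M):
    j=arm.solve_ik(p,m2q(M));print(n,M[:,0],None if j is None else np.array(j))
for s in(1,-1):
    for d in(.25,.087): t("lid",[*G[:2],d],frame(dn,s*bx))
    t("lidopen",np.array([*G[:2],.087])+.125*bx,frame(dn,s*bx))
    for a in(.12,.025,-.026):t("spin%g"%a,BT+a*zs,frame(-zs,s*ys))
    t("boxplace",[.51,-.152,.037],frame(dn,s*byv))
    t("boxplace-x",[.51,-.152,.037],frame(dn,s*bx))
E
```

```text
lid [-0.05    0.9988  0.    ] [ 0.6936  0.2455 -0.5498  1.9111  0.1491  1.025   0.1294]
lid [-0.05    0.9988  0.    ] [ 0.6127  0.4689 -0.4849  2.0615  0.3385  0.6873 -0.0423]
lidopen [-0.05    0.9988  0.    ] [ 0.5337  0.6288 -0.5081  1.7814  0.3965  0.8344 -0.1135]
spin0.12 [-0.8369 -0.2226 -0.5   ] [ 0.2583 -0.0475 -0.8629  2.3699  0.4296  0.3359  0.8443]
spin0.025 [-0.8369 -0.2226 -0.5   ] [-0.0452  0.2311 -0.6198  2.3834  1.3781  0.3157 -0.0758]
spin-0.026 [-0.8369 -0.2226 -0.5   ] [ 0.3667  0.6143 -1.1744  2.3463  1.6853  0.7165 -0.2396]
boxplace [-0.9988 -0.05   -0.    ] [ 0.6697  0.6176 -0.598   2.02    0.5544  0.6679  1.331 ]
boxplace-x [-0.05    0.9988  0.    ] [ 0.561   0.5824 -0.4521  2.0261  0.4239  0.6239 -0.1254]
lid [ 0.05   -0.9988  0.    ] [-0.6724  0.334   1.1272  1.9776 -0.3497  1.0437 -2.4778]
lid [ 0.05   -0.9988  0.    ] [-0.5683  0.7027  1.1093  2.1243 -0.8602  0.8685 -2.0227]
lidopen [ 0.05   -0.9988  0.    ] [-0.532   0.8737  1.1048  1.8454 -0.9173  1.0407 -2.1337]
spin0.12 [0.8369 0.2226 0.5   ] [ 0.8196 -0.0838 -1.3512  2.358   0.2102  0.3044 -2.0475]
spin0.025 [0.8369 0.2226 0.5   ] None
spin-0.026 [0.8369 0.2226 0.5   ] [-0.3801  0.3252 -0.2347  2.3814  1.825   0.2421  2.6167]
boxplace [0.9988 0.05   0.    ] [ 0.3545  0.5448 -0.1842  2.0383  0.176   0.5731 -1.4727]
boxplace-x [ 0.05   -0.9988  0.    ] [-0.4452  0.7388  0.9086  2.0828 -0.8771  0.7624 -2.0622]
```

Run:
```python
from h import *
arm.goto([*(G[:2]),.2],m2q(frame(dn,bx)))
arm.grip(.045,30)
T=tcp();im=arm.snapshot("wrist");cv2.imwrite("pics/w1.png",im);print(T,arm.current_time_s())
np.save("T1.npy",T)
print([proj("wrist",G+a*byv,T) for a in(-.03,0,.03)])
```

```text
[[-0.0499  0.9988 -0.      0.482 ]
 [ 0.9988  0.0499  0.     -0.1536]
 [ 0.     -0.     -1.      0.2   ]
 [ 0.      0.      0.      1.    ]] 2.5083
[array([255.9227, 227.417 ]), array([255.8806, 192.4684]), array([255.8352, 154.9385])]
```

View pics/w1.png

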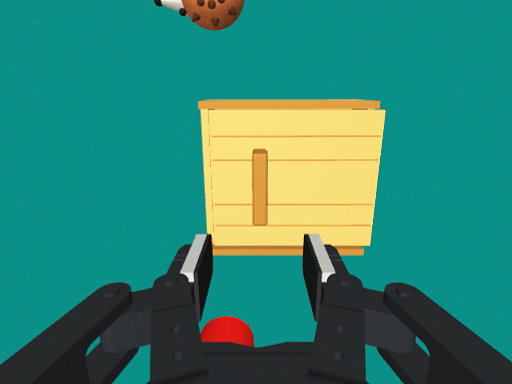

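Run:
```python
from h import *
T=np.load("T1.npy");g=onz("wrist",(260,189.8),.081,T);print(g)
p=np.array([g[0],g[1],.09])
arm.move_l(p,.12);arm.grip(.0,30);print("gap",arm.current_finger_gap(),arm.current_contact_force())
np.save("grip.npy",p)
arm.move_l(p+.126*bx,.08)
print(arm.current_contact_force(),arm.current_finger_gap(),tcp()[:3,3])
arm.grip(.045);arm.move_l(arm.current_position()+np.array([0,0,.12]),.2)
T=tcp();cv2.imwrite("pics/w2.png",arm.snapshot("wrist"));np.save("T2.npy",T);print(arm.current_time_s())
cv2.imwrite("pics/top2.png",arm.snapshot("top"))
t=cv2.imread("pics/top2.png")[130:240,265:345];print()
cv2.imwrite("pics/c2.png",np.hstack([cv2.resize(t,None,fx=3.49,fy=3.49)[:384],cv2.imread("pics/w2.png")]))
```

```text
[ 0.4851 -0.1511  0.081 ]
gap 0.010834417357270084 [-0.2981  0.4102  4.5182]
[-24.8584   0.4546  25.2929] 0.010749719943107455 [ 0.6023 -0.1453  0.0905]
6.9167
```

View pics/c2.png

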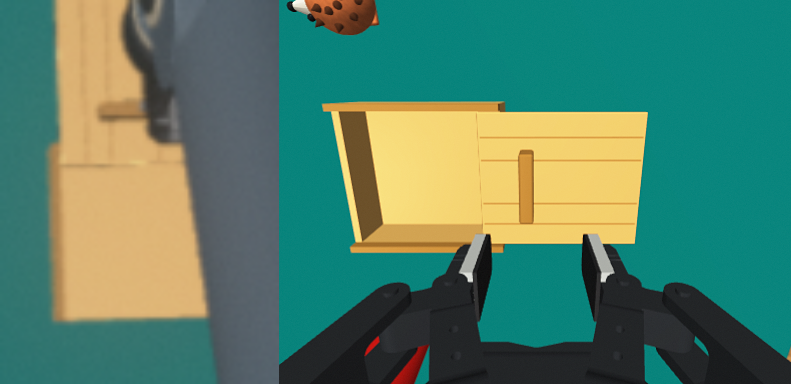

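Run:
```python
from h import *
T=np.load("T2.npy");print(T[:3,3],onz("wrist",(247,187),.081,T),"lid edge",onz("wrist",(200.5,178),.056,T))
o=[onz("wrist",u,z,T) for u,z in(((52,110),.05),((78,243),.05),((196,225),.006))];print(o)
```

```text
[ 0.6105 -0.1448  0.2086] [ 0.6029 -0.1432  0.081 ] lid edge [ 0.5607 -0.1445  0.056 ]
[array([ 0.4332, -0.0925,  0.05  ]), array([ 0.4406, -0.2177,  0.05  ]), array([ 0.5467, -0.2126,  0.006 ])]
```

Run:
```python
from h import *
q=m2q(frame(-zs,ys))
W=[.42,-.02,.27];print(arm.solve_ik(W,q))
arm.goto(W,q);arm.grip(0);print(arm.current_joints())
A=BT+.10*zs
print(arm.solve_ik(A,q))
try: arm.move_l(A,.15)
except arm.Unreachable as e: print("line",e)
print(arm.current_joints(),tcp()[:3,3],A)
T=tcp();np.save("T3.npy",T);cv2.imwrite("pics/w3.png",arm.snapshot("wrist"))
print(proj("wrist",BT,T),proj("wrist",seat+.036*zs,T),arm.current_time_s())
```

```text
[ 0.4485 -0.1562 -0.3472  2.3422 -0.4893  0.4972  2.3024]
[ 0.4485 -0.1562 -0.3472  2.3421 -0.4892  0.4972  2.3024]
[-0.2105 -0.001  -0.4313  2.3926  0.638   0.3175  0.6224]
[ 0.6407  0.0747 -1.2798  2.3646  0.7882  0.3548  0.518 ] [0.4052 0.1879 0.2071] [0.4052 0.188  0.2071]
[257.1392 199.04  ] [257.1369 190.8093] 13.0083
```

View pics/w3.png

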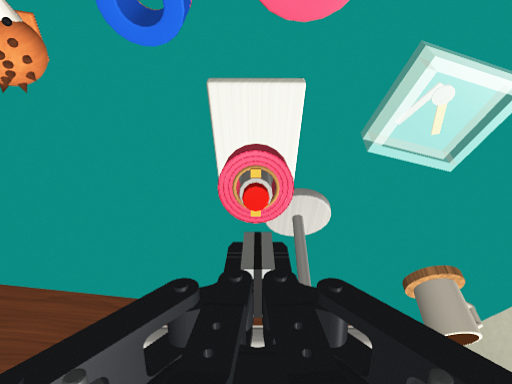

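Run:
```python
from h import *
def show(a): 
    f=arm.current_contact_force();print(a,"F.z",np.array(f)@zs,f,((tcp()[:3,3]-BT)@zs),arm.current_joints())
arm.move_l(BT+.03*zs,.1);show(.03)
for a in(.022,.018,.015,.013,.011,.009):
    arm.move_l(BT+a*zs,.03);show(a)
    if np.array(arm.current_contact_force())@zs>14:break
arm.pause(.15);show("end")
arm.move_l(BT+.075*zs,.12)
T=tcp();np.save("T4.npy",T);im=arm.snapshot("wrist");cv2.imwrite("pics/w4.png",cv2.resize(im[120:260,170:340],None,fx=4,fy=4));print(arm.current_time_s())
```

```text
0.03 F.z 0.4155994992468668 [-0.7731  0.3618  0.1022] 0.03022334947818241 [ 0.283   0.3067 -1.0007  2.3709  1.4083  0.4442 -0.073 ]
0.022 F.z -0.5086402352713354 [-0.47   -0.5273 -0.9278] 0.022108553017728044 [ 0.266   0.3315 -0.9865  2.3696  1.4571  0.4564 -0.1153]
0.018 F.z 7.998022220279557 [-3.7462 -1.2646  6.9574] 0.018227358550203868 [ 0.2581  0.3436 -0.9809  2.3689  1.4809  0.4637 -0.1356]
0.015 F.z 63.88543502746625 [-32.1611 -15.6085  53.5077] 0.0176235032672033 [ 0.2531  0.3467 -0.9816  2.3707  1.4961  0.4734 -0.1499]
end F.z 63.38801670672998 [-31.5605 -15.1463  53.337 ] 0.0176234443352212 [ 0.2532  0.3466 -0.9815  2.3707  1.496   0.473  -0.1498]
15.675
```

View pics/w4.png

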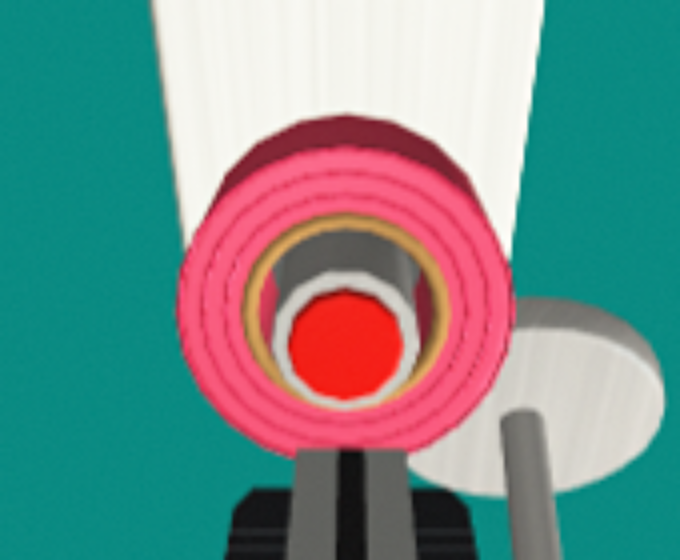

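Run:
```python
from h import *
def show(a): print(a,arm.current_contact_force(),(tcp()[:3,3]-BT)@zs,arm.current_finger_gap(),arm.current_finger_force(),arm.current_time_s())
arm.grip(.085);
arm.move_l(BT-.026*zs,.08);show("down");print(arm.current_joints())
arm.grip(.03,45);show("gripped")
f=np.linalg.norm(arm.current_contact_force())
if abs(arm.current_finger_gap()-.06)<.004 and f<40:
    a=(tcp()[:3,3]-BT)@zs;print("h",a+.0554)
    arm.move_l(BT+.0*zs,.05);show("mid")
    arm.move_l(BT+.065*zs,.08);show("off");print(arm.current_joints())
    T=tcp();np.save("T5.npy",T);cv2.imwrite("pics/w5.png",arm.snapshot("wrist"))
```

```text
down [-0.8395 -0.4771  0.6885] -0.02571100583889269 0.08454796668865468 0.0 17.875
[ 0.1826  0.4672 -0.9084  2.3535  1.6914  0.5209 -0.3061]
gripped [-4.7762 -3.4331  9.3499] -0.025311711551246747 0.05951146078594394 45.90246140956879 18.25
h 0.03008828844875325
mid [ 0.6583 -1.0839  0.3741] -2.269241257256092e-06 0.05982274048359597 48.66015583276749 18.9167
off [ 1.0054 -0.9307 -0.1683] 0.06476343895000776 0.0595850746432604 48.819216191768646 19.875
[ 0.3532  0.1853 -1.041   2.3738  1.1371  0.3825  0.1721]
```

Run:
```python
from h import *
try: arm.move_l([.42,-.02,.27],.18)
except arm.Unreachable as e: print("line",e)
print(arm.current_joints(),arm.current_finger_force())
P=np.array([.510,-.1515,.2])-.012*bx;q=m2q(frame(dn,byv))
print(arm.solve_ik(P,q))
arm.goto(P,q);print(arm.current_joints(),tcp(),arm.current_finger_gap(),arm.current_finger_force(),arm.current_time_s())
T=tcp();np.save("T6.npy",T);cv2.imwrite("pics/w6.png",arm.snapshot("wrist"))
```

```text
[ 0.7935 -0.1637 -0.6399  2.3293 -0.6062  0.5283  2.432 ] 48.81240963935852
[ 0.908   0.4105 -0.8722  1.9232  0.3769  0.9796  1.4825]
[ 0.9078  0.4099 -0.8725  1.9243  0.3751  0.9793  1.4835] [[-0.9987 -0.0509 -0.0006  0.4975]
 [-0.0509  0.9987  0.0012 -0.1512]
 [ 0.0005  0.0012 -1.      0.1998]
 [ 0.      0.      0.      1.    ]] 0.05953633423095048 48.7995707988739 26.3833
```

View pics/w6.png

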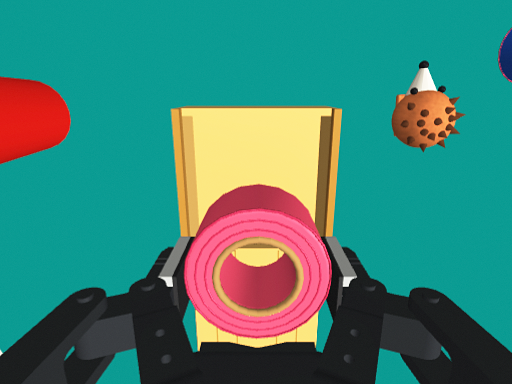

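Run:
```python
from h import *
p=arm.current_position()
def z(h,v): arm.move_l([.498,-.1518,h],v);f=arm.current_contact_force();print(h,arm.current_position(),f);return f[2]
z(.06,.1)
for h in(.042,.0395,.038,.0365,.035):
    if z(h,.03)>4:break
arm.grip(.072);print(arm.current_finger_gap(),arm.current_contact_force())
arm.move_l([.498,-.1518,.2],.15)
T=tcp();np.save("T7.npy",T);cv2.imwrite("pics/w7.png",arm.snapshot("wrist"));print(arm.current_time_s())
```

```text
0.06 [ 0.4985 -0.1519  0.0606] [ 1.1154 -0.0073 -0.9738]
0.042 [ 0.4981 -0.1517  0.042 ] [ 0.2129 -0.1968 -1.9828]
0.0395 [ 0.4979 -0.1518  0.0394] [ 0.7455  0.6425 -1.3484]
0.038 [ 0.498  -0.1518  0.038 ] [-0.4107  0.2219 -0.0587]
0.0365 [ 0.4979 -0.1518  0.0364] [ 0.5121 -0.3752 -1.4148]
0.035 [ 0.4983 -0.1518  0.0356] [-1.0155 -0.4628  5.1434]
0.07201060932814683 [0.2761 0.5801 0.2823]
31.3167
```

View pics/w7.png

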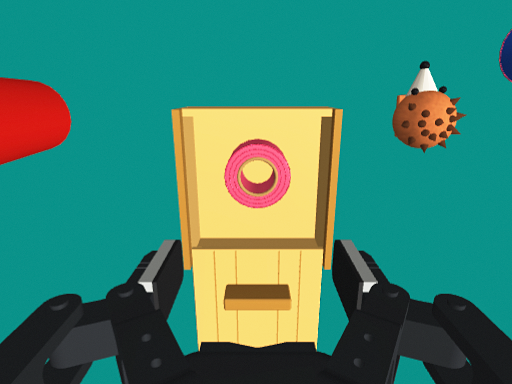

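Run:
```python
from h import *
g=onz("wrist",(257,291),.081,np.load("T7.npy"));print(g)
x=.6035 if abs(g[0]-.6035)<.006 else g[0]
b=np.array([x,-.145,.2]);q=m2q(frame(dn,bx))
arm.goto(b,q);arm.grip(.045,40);print(arm.current_position(),arm.current_joints())
b[2]=.092;arm.move_l(b,.12);arm.grip(0);print(arm.current_finger_gap(),arm.current_contact_force())
s=np.load("grip.npy");s[2]=.092
arm.move_l(s+.01*bx,.08);print(arm.current_contact_force(),arm.current_position())
for d in(0,-.003,-.006):
    arm.move_l(s+d*bx,.03);f=arm.current_contact_force();print(d,f,arm.current_position())
    if f[0]>15:break
arm.grip(.045);print(arm.current_contact_force());arm.move_l(arm.current_position()+np.array([0,0,.11]),.15)
T=tcp();np.save("T8.npy",T);cv2.imwrite("pics/w8.png",arm.snapshot("wrist"));print(T[:3,3],arm.current_time_s())
```

```text
[ 0.5882 -0.1468  0.081 ]
[ 0.5882 -0.1451  0.2   ] [ 0.5214  0.4524 -0.4683  1.7449  0.2366  1.0003  0.0148]
0.011001382497462514 [0.7172 1.2567 5.7148]
[-1.4594  1.8484  9.0834] [ 0.4958 -0.1498  0.0932]
0 [-1.0059  2.1581  9.125 ] [ 0.4858 -0.1503  0.0932]
-0.003 [-0.3931  2.5826  9.5661] [ 0.483  -0.1505  0.0932]
-0.006 [-0.6532  2.7484  9.4286] [ 0.48   -0.1507  0.0932]
[-0.5963  0.1635  0.0397]
[ 0.4781 -0.1515  0.2009] 38.1083
```

View pics/w8.png

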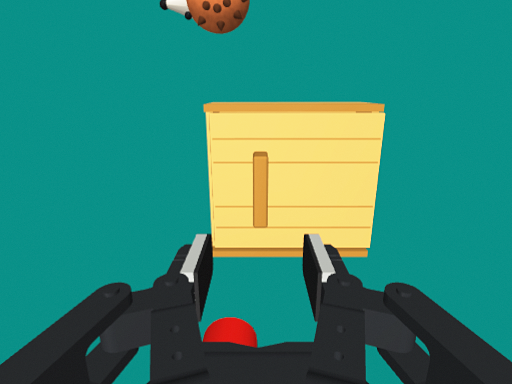

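Run:
```python
from h import *
s=np.array([.480,-.151,.092]);arm.move_l(s,.15);arm.grip(0);print(arm.current_finger_gap(),arm.current_position(),arm.current_contact_force())
for d in(0,-.002,-.004,-.006,-.008,-.010,-.012,-.014,-.016):
    arm.move_l(s+d*bx,.03);f=arm.current_contact_force();print(d,f,arm.current_position())
    if abs(f[0])>12:break
arm.grip(.045);arm.move_l(arm.current_position()+np.array([0,0,.11]),.15)
T=tcp();im=arm.snapshot("wrist");cv2.imwrite("pics/w9.png",im)
c=lambda n:cv2.resize(cv2.imread(f"pics/{n}.png")[90:265,190:400],None,fx=1.85,fy=2.5)
cv2.imwrite("pics/cmp.png",np.hstack([c("w1"),c("w9")]));print(T[:3,3],arm.current_time_s())
```

```text
0.010747454641469867 [ 0.4806 -0.1512  0.0929] [-1.1107  0.3061  5.9445]
0 [-1.2946  0.6674  7.0257] [ 0.4806 -0.1512  0.0929]
-0.002 [ 0.3419 -0.6367  5.9359] [ 0.4789 -0.1513  0.0929]
-0.004 [-0.8989  0.2132  7.2269] [ 0.4768 -0.1514  0.0929]
-0.006 [ 4.6137 -0.1181  1.671 ] [ 0.4766 -0.1514  0.0929]
-0.008 [10.0842 -0.175  -3.4378] [ 0.4764 -0.1514  0.093 ]
-0.01 [14.7563 -0.084  -8.2536] [ 0.4763 -0.1514  0.093 ]
[ 0.4686 -0.1515  0.201 ] 42.2417
```

View pics/cmp.png

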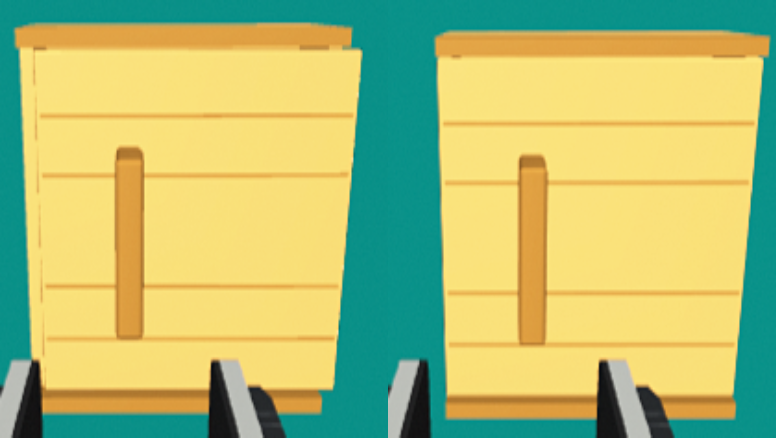

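Run:
```python
from cell import arm
print(arm.close_job(),arm.current_time_s())
```

```text
the job is handed in; nothing more can be done
the job is handed in; nothing more can be done
```

The job is handed in: the button was pressed to its stop, the pink roll was slid off and laid flat in the bamboo box, and the lid was pushed shut against its stop at about 42 s. I made no contact with the lamp or the bystanders that I know of; the verdict was not reported back.

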